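# Turn the grill plate over in its turnover cradle

## Robot

A 6-joint arm with a two-finger parallel gripper is mounted at the origin on a cart in front of the work surface, level with it; the furniture and walls round the work are solid. World frame = base frame: x ahead of the robot, y to its left, z up, the work surface at z = 0. Lengths are in m, angles in degrees, forces in N, time in s.
With the tool pointing down it reaches from about 0.25 to 0.8 m from the base axis. Payload 8.5 kg.
Tool frame: the origin (TCP) lies midway between the tips of the shut fingers; the grasp point (between the pads) lies 19 mm behind it; z points along the fingers, y is the line along which they close (so a half turn about z gives the same grasp; the last joint's range is limited). The gripper opens to 85 mm and grips with 20 to 120 N. Pads are 22 mm wide; open, the fingers measure 114 mm over their backs; the gripper's body (76 mm by 85 mm) begins 54 mm behind the grasp point. The pads swing forward as they close: fully open they stand 13 mm farther back than shut.
Start: joints at [67.724, 13.648, -0.773, 75.585, 0, 90], TCP at [0.199, 0.486, 0.231] pointing down, gripper open.
Joint ranges: [-152.45, 152.45], [-59.26, 108.67], [-65.41, 83.53], [-104.44, 129.93], [-82.83, 76.93], [-180, 180]. Speed limits (degrees/s): [127.2, 127.2, 159.86, 180, 180, 180].

## Interface

Orientations are given as a 3x3 rotation matrix whose columns are the frame's x, y, z axes.
In Python, from rig import env gives the robot as it stands. The module is installed in compiled form; this text tells all that it offers. Calls block until the motion is done:
- env.reach(position, orientation): joint-space move of the TCP to a pose.
- env.movel(position, ori=None, max_speed=0.15, max_force=None): straight line of the TCP; ori=None keeps the orientation; max_speed is the mean speed in m/s. With max_force (N) it stops when the force on the tool has changed by that much, and returns True; else False.
- env.set_joints(angles): joint-space move.
- env.open_gripper() and env.clamp(f_grip=None): open the fingers fully, or close them until they stop; f_grip is the grip in N (None keeps the last).
- env.dwell(seconds).
- env.inverse_kinematics(position, orientation): joint angles nearest the present ones, or None.
- env.camera(name): name is "scene" or "top" or "wrist"; returns a dict with "frame" (400x640x3 uint8, red, green, blue), "vertical_fov" (degrees; the focal length in pixels is half the picture's height over the tangent of half this angle, whatever the lens; pixels are square), "cx", "cy" (the principal point, pixels), "R" (3x3) and "t" (3): a world point X has camera coordinates R X + t. Camera axes: x right, y down, z forward; pixel columns grow to the right and rows downward; lengths in m; the calibration is good to about 2 mm. A picture is of the moment at which its call begins. There is no depth.
A pose or a line that the arm cannot do raises env.MotionError and nothing moves.
- env.sign_off(): hands the job in; it is judged then, once.
Trained networks look in a picture, given as the dict that the camera call returned (one of the last four; its "shot" number tells which), for a name from the list of things; names that differ only in an ending like _2 or _b are one class to them, and where a whole thing is asked for, a point or a joint stands for the part that bears it (a point fixed in the world has none). Each returns a list of dicts, best first, with "conf" (0 to 1); they miss things now and then, are a little off and sometimes report something else, mostly with a low value. They report only what shows in the picture. A call takes as long as a camera call. They do not tell look-alikes from the thing itself.
- env.search_frame(query, picture): "at" ([x, y, z] in m, in world coordinates, good to about 4 mm: the middle of the surface that is visible of it).
- env.cut_out(query, picture): "mask" (400x640 bool, what is visible of it).
- env.mark_of(query, picture): "at" ([x, y, z] in m, in world coordinates, good to about 4 mm: a listed point, or the origin of a listed thing).
Readings, each from a call of its own:
- env.current_clock(): time.
- env.current_q(): joint angles.
- env.current_qvel(): joint speeds.
- env.current_tau(): joint torques, N m.
- env.current_tcp_pos(): TCP position.
- env.current_tool_rot(): TCP orientation.
- env.current_ft_force(): force on the tool from outside, world axes, zero at the start.
- env.current_moment(): the same for the moment, N m.
- env.current_gripper_width(): finger opening in m.
- env.current_grasp_force(): force on a finger pad.
Only numpy, scipy, OpenCV 4.12 (cv2) and the standard library are available. Lean on these libraries where they do the work, as an engineer would, in place of code of your own. Each camera call takes 0.05 s, during which the arm holds its last target. There are 200 camera calls.

## Task

The reversible grill plate lies ribbed side up in the tray of the turnover cradle, and the ribbed side has been oiled. Fold the cover down fully onto it, then turn the closed tray and cover over together until they rest fully down on the other side, and last swing the tray back open past upright, so that the plate is left flat side up in the cover. Move it only with the cradle: the robot must not touch the plate, and leave the other things on the worktop alone.

Things in the scene. Friction and masses are not known exactly. Their poses are not given: they have to be found in the camera images.
- cradle: Fixed metal stand, two shallow steel leaves on one axle like an open book. Origin on the worktop under mid-axle; x along the axle (away from the robot at yaw 0), y to the cover's side (left), z up. Axle 55 mm up. Tray leaf lies to -y, cover belongs to +y. Bearing cheeks 68 mm high at x = +-86 mm; rails 10 mm high to y = +-135 mm with rests 40 mm high at y = +-120 mm.
- tray (a joint): Angle (rad) of the leaf with the D handle: 0 flat open to -y, 1.57 upright, 3.14 folded flat over to +y (stop). Stiff friction hinge (about 0.7 N m): stays where left. Leaf spans 15 to 142 mm from the axle, 147 mm along it; walls 8 mm high inside; its back (underside at 0) lies 14.5 mm from the plane through the axle. 0.26 kg.
- cover (a joint): Angle (rad) of the leaf without handle: 0 flat open to +y, 1.57 upright, 3.14 flat to -y over the tray (stop). Starts about upright. Size and stiff hinge as the tray; 0.24 kg. Closed, it leaves the tray's handle free; moving the tray then pushes the cover along through the plate (10 to 15 N at the handle).
- tray_bar (a point): Centre of the flat black grip bar of the tray's handle, 190 mm from the axle, in the plane through it; axes as the tray's (the cradle's at joint 0). Bar 90 mm long along the axle, 8 mm thick away from the axle, 26 mm high across the leaf. Two struts, 68 mm apart inside, hold it; 44 mm free between bar and leaf for a finger. Being flat, a grip on it must tilt with the leaf.
- cover_edge (a point): Middle of the cover's outer edge on its back (the face away from the plate when closed; faces +y when the cover is upright), 139.5 mm from the axle, 14.5 mm from the plane through the axle. A good place to push it over and press it down.
- cover_nest (a point): Centre of the cover's inner floor, 78.5 mm from the axle, axes as the cover's: z points out of the floor (up at joint 0).
- grill_plate: Loose dark cast grill plate, 130 mm (x, along the axle) x 110 mm (y) x 20 mm, about 0.35 kg, five ribs 7 mm high on one face, the other flat. Origin at the middle of the flat face, z points to the ribs. It lies in the tray, ribs up, with 3 to 4 mm of play all round.
- wok_brush: Bystander: wok brush of tied bamboo, 210 mm long, 27 mm high, lying in front of the cradle. Origin at the centre of its underside.
- prep_bowl: Bystander: round steel bowl with green contents, 128 mm wide, 45 mm high, left of the cradle. Origin at the centre of its underside.
- measure_cup: Bystander: steel cup with a side handle, 76 mm high, left of the cradle. Origin at the centre of its underside.
- bench_scraper: Bystander: dough scraper with a black grip, 105 x 122 x 19 mm, right of the cradle. Origin at the centre of its underside.
Not all that is in view belongs to the job. Of the things shaped like the grill_plate, the dark steel one is meant.

How it is judged:
By the outcome, as a careful person would: the job done as asked, in the order asked, and still so for the second after the job is handed in, with the robot touching nothing.
It also fails if it takes over 72 s, if anything falls off the work surface, if the arm or the gripper's body presses on something with over 40 N, if the wrist force passes 120 N, or if a joint passes its speed limit or range.

## Working session

There is one attempt and no reset: what is moved stays moved. The work goes in short steps, each a Python script; the robot and the scene stay as the last script left them, time stands still between calls to the robot, and variables do not carry over. Pictures are saved under pics/ and viewed, at most 10 in all, crops included, and the job is handed in when it is done.

```bash
mkdir -p pics
cat > h.py <<'E'
import numpy as np, cv2
from rig import env
def save(p,n): cv2.imwrite('pics/'+n,cv2.cvtColor(p['frame'],cv2.COLOR_RGB2BGR))
def proj(p,X):
    f=200/np.tan(np.radians(p['vertical_fov'])/2); c=p['R']@np.array(X)+p['t']; return np.array([p['cx']+f*c[0]/c[2],p['cy']+f*c[1]/c[2]])
E
python3 - <<'E'
from h import *
ims=[]
for n in ("scene","top"):
    p=env.camera(n); save(p,n+'0.png'); ims.append(p['frame'])
    for q in ("cradle","tray_bar","cover_edge","cover_nest","grill_plate","wok_brush","prep_bowl","measure_cup","bench_scraper"):
        for d in env.mark_of(q,p)[:3]: print(n,q,np.round(d['at'],3),round(d['conf'],2),proj(p,d['at']).round())
E
```

```text
scene cradle [ 0.545  0.021 -0.002] 0.74 [319. 220.]
scene tray_bar [ 0.583 -0.168  0.054] 0.93 [359. 230.]
scene cover_edge [0.544 0.029 0.195] 0.6 [319. 165.]
scene cover_nest [0.547 0.023 0.132] 0.84 [320. 184.]
scene grill_plate [ 0.567 -0.058  0.046] 0.91 [336. 217.]
scene grill_plate [ 0.382 -0.233 -0.001] 0.69 [307. 275.]
scene wok_brush [ 0.377 -0.015 -0.004] 0.68 [276. 237.]
scene wok_brush [0.548 0.022 0.136] 0.64 [320. 183.]
scene prep_bowl [0.601 0.419 0.001] 0.78 [288. 174.]
scene measure_cup [0.368 0.458 0.003] 0.86 [231. 179.]
scene bench_scraper [ 0.445 -0.444 -0.006] 0.73 [371. 321.]
top cradle [0.546 0.02  0.   ] 0.61 [304. 201.]
top cover_edge [0.542 0.025 0.193] 0.82 [301. 195.]
top cover_nest [0.545 0.025 0.133] 0.75 [302. 196.]
top grill_plate [ 0.382 -0.234  0.001] 0.91 [382. 252.]
top grill_plate [ 0.562 -0.063  0.046] 0.86 [330. 195.]
top grill_plate [ 0.548  0.021 -0.   ] 0.52 [304. 200.]
top wok_brush [ 0.375 -0.018 -0.004] 0.57 [315. 253.]
top prep_bowl [ 0.606  0.421 -0.001] 0.85 [183. 181.]
top measure_cup [0.607 0.419 0.002] 0.37 [183. 181.]
top measure_cup [ 0.45  -0.442 -0.006] 0.32 [444. 232.]
top bench_scraper [ 0.453 -0.44  -0.009] 0.89 [443. 231.]
```

View pics/scene0.png

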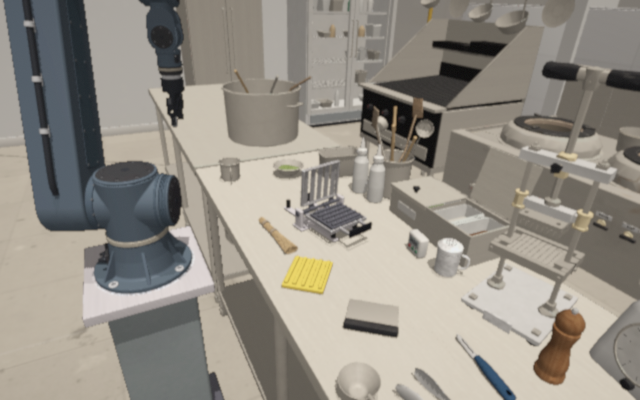

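View pics/top0.png

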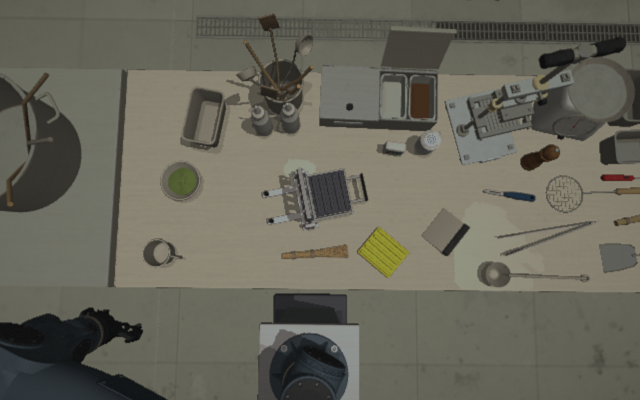

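The picture shows the cradle, with the cover upright at scene (320,184) and the dark plate in the tray at (336,217). The possible mix-ups are the dark plate at scene (336,217) / top (330,195) and a yellow ribbed plate at scene (307,275) / top (382,252). I choose the dark one in the tray. Next I'll check reachability and look at a close crop.

```bash
cat >> h.py <<'E'
import json,os
G=dict(o=[0.5455,0.0205,0.0],yaw=11.5)
if os.path.exists('g.json'): G=json.load(open('g.json'))
def Rc():
    a=np.radians(G['yaw']); return np.array([[np.cos(a),-np.sin(a),0],[np.sin(a),np.cos(a),0],[0,0,1]])
def W(p): return np.array(G['o'])+Rc()@np.array(p,float)
def tray(th): # leaf dir, inner normal (cradle frame)
    t=np.radians(th); return np.array([0,-np.cos(t),np.sin(t)]),np.array([0,np.sin(t),np.cos(t)])
def cover(ph): # leaf dir, inner normal
    t=np.radians(ph); return np.array([0,np.cos(t),np.sin(t)]),np.array([0,-np.sin(t),np.cos(t)])
AX=np.array([0,0,.055])
def ori(z,y): # cradle frame axes -> world
    z=np.array(z,float);y=np.array(y,float); return Rc()@np.column_stack([np.cross(y,z),y,z])
def down(b): # tool z tilted b deg from down towards +y
    b=np.radians(b); return np.array([0,np.sin(b),-np.cos(b)])
X=np.array([1.,0,0])
def gripA(th,s=1,back=0): # perp grip from inner side
    l,n=tray(th); z=-n; return W(AX+.19*l+(.019-back)*z),ori(z,s*l)
def gripB(th,s=1,back=0): # perp grip from back side
    l,n=tray(th); z=n; return W(AX+.19*l+(.019-back)*z),ori(z,s*l)
def gripR(th,s=1,back=0,tilt=0): # radial grip
    l,n=tray(th); return W(AX+(.19-.019+back)*l),ori(-l,s*n)
E
python3 - <<'E'
from h import *
p=env.camera("scene"); cv2.imwrite('pics/crop.png',cv2.resize(cv2.cvtColor(p['frame'][140:300,240:400],cv2.COLOR_RGB2BGR),(600,600)))
def t(nm,f,r):
    for s in (1,-1):
        o=[]
        for a in r:
            q=env.inverse_kinematics(*f(a,s)); o.append((a,None if q is None else [int(v) for v in q]))
        print(nm,s,*o,sep='\n  ')
t('A',gripA,range(0,91,15)); t('B',gripB,range(180,79,-20)); t('R',gripR,range(0,181,20))
t('P-tilt',lambda b,s:(W([0,0.1,.15]),ori(down(b),s*X)),(-75,-45,0,45,75))
E
```

```text
A
  1
  (0, [-15, 28, -8, 53, 0, 152])
  (15, [-8, 22, -11, 50, -14, 159])
  (30, [0, 19, -14, 49, -29, 166])
  (45, [9, 19, -14, 53, -44, 177])
  (60, [18, 24, -12, 65, -59, -166])
  (75, [26, 36, -5, 91, -69, -134])
  (90, [31, 52, 0, 127, -69, -90])
A
  -1
  (0, [-15, 28, -8, 53, 0, -27])
  (15, [-8, 22, -11, 50, -14, -20])
  (30, [0, 19, -14, 49, -29, -13])
  (45, [9, 19, -14, 53, -44, -2])
  (60, [18, 24, -12, 65, -59, 13])
  (75, [26, 36, -5, 91, -69, 45])
  (90, [31, 52, 0, 127, -69, 90])
B
  1
  (180, [22, 23, -16, 49, 0, 10])
  (160, [10, 20, -14, 55, 19, 0])
  (140, [-1, 23, -7, 69, 38, -17])
  (120, [-12, 34, 2, 93, 52, -42])
  (100, [-20, 50, 12, 123, 56, -74])
  (80, None)
B
  -1
  (180, [22, 23, -16, 49, 0, -169])
  (160, [10, 20, -14, 55, 19, 179])
  (140, [-1, 23, -7, 69, 38, 162])
  (120, [-12, 34, 2, 93, 52, 137])
  (100, [-20, 50, 12, 123, 56, 105])
  (80, None)
R
  1
  (0, None)
  (20, [-33, 65, 38, 126, 41, -71])
  (40, [-28, 45, 24, 106, 35, -52])
  (60, [-19, 29, 12, 89, 25, -35])
  (80, [-6, 18, 4, 78, 9, -17])
  (100, [10, 15, 0, 74, -9, 0])
  (120, [27, 20, -1, 76, -28, 17])
  (140, [38, 34, 2, 87, -42, 38])
  (160, [45, 52, 10, 104, -51, 62])
  (180, [47, 73, 19, 126, -54, 90])
R
  -1
  (0, None)
  (20, [-33, 65, 38, 126, 41, 108])
  (40, [-28, 45, 24, 106, 35, 127])
  (60, [-19, 29, 12, 89, 25, 144])
  (80, [-6, 18, 4, 78, 9, 162])
  (100, [10, 15, 0, 74, -9, 179])
  (120, [27, 20, -1, 76, -28, -162])
  (140, [38, 34, 2, 87, -42, -141])
  (160, [45, 52, 10, 104, -51, -117])
  (180, [47, 73, 19, 126, -54, -90])
P-tilt
  1
  (-75, [41, 50, 6, 106, -57, 155])
  (-45, [34, 30, -2, 78, -40, 120])
  (0, [12, 17, -7, 64, 0, 91])
  (45, [-9, 29, -4, 76, 41, 61])
  (75, [-16, 49, 3, 104, 58, 26])
P-tilt
  -1
  (-75, [41, 50, 6, 106, -57, -24])
  (-45, [34, 30, -2, 78, -40, -59])
  (0, [12, 17, -7, 64, 0, -88])
  (45, [-9, 29, -4, 76, 41, -118])
  (75, [-16, 49, 3, 104, 58, -153])
```

View pics/crop.png

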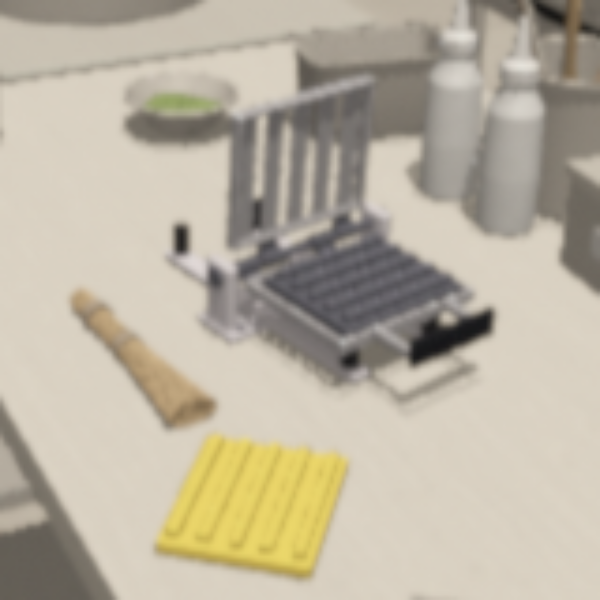

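The crop confirms it: the dark plate is in the tray, and the cover's slats have a solid outer rim to push on. Every motion family is reachable, so I'll start with the cover.

Run:
```python
from h import *
env.clamp(20)
env.reach(W([0,.11,.21]),ori(down(-45),X))
def push(ph,r=.132,off=.0145):
    l,n=cover(ph); return W(AX+r*l-off*n),ori(down(-45+(ph-90)/2),X)
P,O=push(90,off=.03); env.movel(P,O,max_speed=.15)
for ph in range(105,175,13):
    P,O=push(ph,off=.0165); env.movel(P,O,max_speed=.12)
    print(ph,np.round(env.current_ft_force(),1))
P,O=push(180,off=.0185); env.movel(P,O,max_speed=.12); print(np.round(env.current_ft_force(),1))
print(env.movel(P+[0,0,-.015],max_speed=.04,max_force=18),env.current_tcp_pos(),np.round(env.current_ft_force(),1),env.current_clock())
env.movel(env.current_tcp_pos()+[0,0,.06],max_speed=.2)
# look pose over the bar
env.open_gripper()
env.reach(W([0,-.20,.22]),ori([0,0,-1],-np.array([0,1,0])))
print(env.current_clock())
for n in('wrist','scene','top'):
    p=env.camera(n)
    if n!='top': save(p,n+'1.png')
    for q in ("cradle","tray_bar","cover_edge","cover_nest"):
        for d in env.mark_of(q,p)[:1]: print(n,q,np.round(d['at'],4),round(d['conf'],2),proj(p,d['at']).round(), 'cradle frame',(Rc().T@(d['at']-np.array(G['o']))).round(4))
```

```text
105 [-0.3  0.3 -0.8]
118 [-0.   0.4  0.8]
131 [-0.2  0.1 -0.5]
144 [-0.5 -0.5 -0. ]
157 [ 0.9 -0.4  0.2]
170 [-0.5 -1.   0.2]
[-0.2 -0.   0.7]
True [ 0.57239236 -0.10871194  0.0694625 ] [-3.5  1.3 11.2] 7.4
9.9583
wrist cradle [0.5492 0.018  0.0016] 0.57 [161. 166.] cradle frame [ 0.0031 -0.0032  0.0016]
wrist tray_bar [ 0.5895 -0.1668  0.0552] 0.61 [311. 173.] cradle frame [ 0.0058 -0.1923  0.0552]
wrist cover_edge [ 0.5763 -0.1184  0.0705] 0.64 [262. 179.] cradle frame [ 0.0025 -0.1423  0.0705]
wrist cover_nest [ 0.5679 -0.0607  0.0688] 0.59 [205. 176.] cradle frame [ 0.0058 -0.084   0.0688]
scene cradle [ 0.5478  0.018  -0.0056] 0.58 [320. 221.] cradle frame [ 0.0018 -0.0029 -0.0056]
scene tray_bar [ 0.5837 -0.169   0.0573] 0.84 [360. 229.] cradle frame [-0.0003 -0.1933  0.0573]
scene cover_edge [ 0.5778 -0.1164  0.0727] 0.87 [349. 217.] cradle frame [ 0.0044 -0.1406  0.0727]
scene cover_nest [ 0.5641 -0.0603  0.0673] 0.92 [336. 212.] cradle frame [ 0.0021 -0.0829  0.0673]
top cradle [ 0.5468  0.0186 -0.001 ] 0.61 [305. 201.] cradle frame [ 0.0009 -0.0021 -0.001 ]
top tray_bar [ 0.5878 -0.1704  0.0549] 0.8 [364. 186.] cradle frame [ 0.0034 -0.1955  0.0549]
top cover_edge [ 0.5742 -0.1182  0.0689] 0.74 [348. 190.] cradle frame [ 0.0005 -0.1416  0.0689]
top cover_nest [ 0.566  -0.0575  0.0648] 0.66 [329. 192.] cradle frame [ 0.0045 -0.0805  0.0648]
```

View pics/wrist1.png

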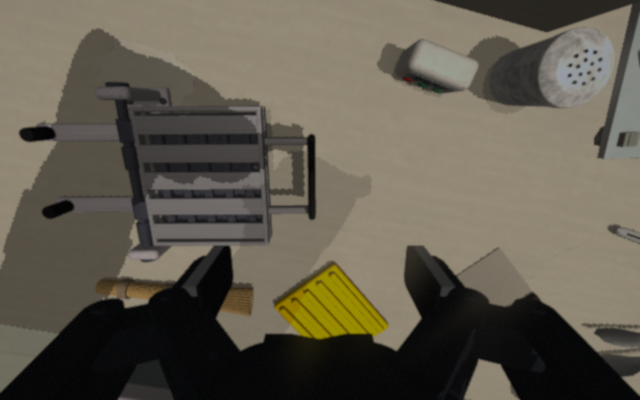

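The wrist view shows the cover lying flat over the tray. The bar is upright in the image at (312,177), running from (312,136) to (311,218), which agrees with the network to within a few mm. I'll apply a small correction, then grip the bar with an offset so the inner finger fits the 44 mm gap.

Run:
```python
from h import *
G['o']=list(W([.002,-.0025,0])); json.dump(G,open('g.json','w'))
P,O=gripA(0); l=Rc()@tray(0)[0]
env.movel(P+.022*l+[0,0,.08],O,max_speed=.25)
print(env.movel(P+.022*l,max_speed=.1,max_force=8),env.current_tcp_pos()-P)
p=env.camera('wrist'); save(p,'w2.png')
env.clamp(20); print(env.current_gripper_width(),np.round(env.current_ft_force(),1),env.current_grasp_force())
env.movel(P,max_speed=.05); print(env.current_gripper_width(),np.round(env.current_ft_force(),1),env.current_grasp_force())
env.clamp(70); print(env.current_gripper_width(),np.round(env.current_ft_force(),1),env.current_grasp_force(),env.current_clock())
```

```text
False [ 0.00491328 -0.02172235  0.00076493]
0.037785469600463265 [-7.8 32.5 23.9] 17.33877718448639
0.0076003285476036395 [-3.4  0.9 13. ] 25.864559412002563
0.006971491784944337 [-4.5  1.5 13.9] 70.83731174468994 13.775
```

View pics/w2.png

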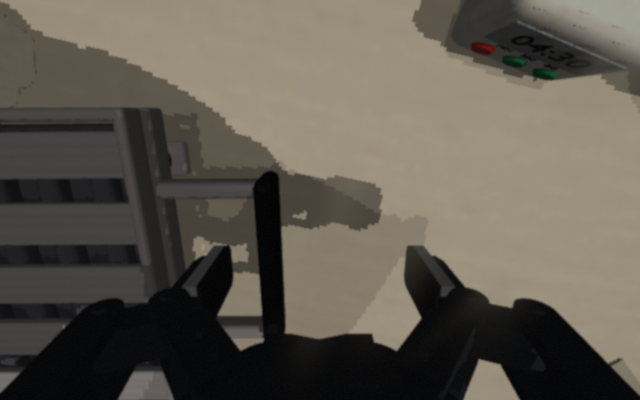

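The bar sits between the fingers, and the measured width of about 7 mm matches its thickness. Now I'll lift and turn the closed pair, then release with the hand shifted outward so that opening doesn't hit the leaf.

```bash
python3 - <<'E'
from h import *
for th in range(11,67,11):
    P,O=gripA(th); env.movel(P,O,max_speed=.12); print(th,np.round(env.current_ft_force(),1),round(env.current_gripper_width(),4))
th=66
env.clamp(20)
P,O=gripA(th); l,n=[Rc()@v for v in tray(th)]
print(env.movel(P+.021*l,max_speed=.06,max_force=60),(env.current_tcp_pos()-P)@l,np.round(env.current_ft_force(),1),env.current_gripper_width())
p=env.camera('scene'); save(p,'s3.png')
for q in ("tray_bar","cover_edge","cover_nest"):
    for d in env.mark_of(q,p)[:1]: print(q,round(d['conf'],2),'cradle frame',(Rc().T@(d['at']-np.array(G['o']))).round(4))
print(env.current_clock())
E
python3 -c "
import cv2;i=cv2.imread('pics/s3.png');cv2.imwrite('pics/s3c.png',cv2.resize(i[100:280,230:430],(667,600)))"
```

```text
11 [-0.2 -1.   3.2] 0.0068
22 [-1.2 -0.4  4.2] 0.0069
33 [-1.7 -1.1  3.6] 0.0066
44 [-2.4 -0.   6.1] 0.0067Traceback (most recent call last):
  File "<stdin>", line 3, in <module>
rig.MotionError: the arm cannot follow that straight line within its joint ranges
[ WARN:0@0.006] global loadsave.cpp:275 findDecoder imread_('pics/s3.png'): can't open/read file: check file path/integrity
Traceback (most recent call last):
TypeError: 'NoneType' object is not subscriptable
```

```bash
python3 - <<'E'
from h import *
th=44
env.clamp(20)
P,O=gripA(th); l,n=[Rc()@v for v in tray(th)]
print(env.movel(P+.021*l,max_speed=.06,max_force=60),(env.current_tcp_pos()-P)@l,np.round(env.current_ft_force(),1),env.current_gripper_width())
p=env.camera('scene'); save(p,'s3.png')
for q in ("tray_bar","cover_edge","cover_nest"):
    for d in env.mark_of(q,p)[:1]: print(q,round(d['conf'],2),'cradle frame',(Rc().T@(d['at']-np.array(G['o']))).round(4))
print(env.current_clock())
E
python3 -c "
import cv2;i=cv2.imread('pics/s3.png');cv2.imwrite('pics/s3c.png',cv2.resize(i[100:280,230:430],(667,600)))"
```

```text
True -0.00036599643159453306 [ 0.8  2.7 -2.6] 0.006997973356628058
tray_bar 0.77 cradle frame [-0.0022 -0.1378  0.1847]
cover_edge 0.59 cradle frame [-0.0025 -0.0898  0.1629]
16.2833
```

View pics/s3c.png

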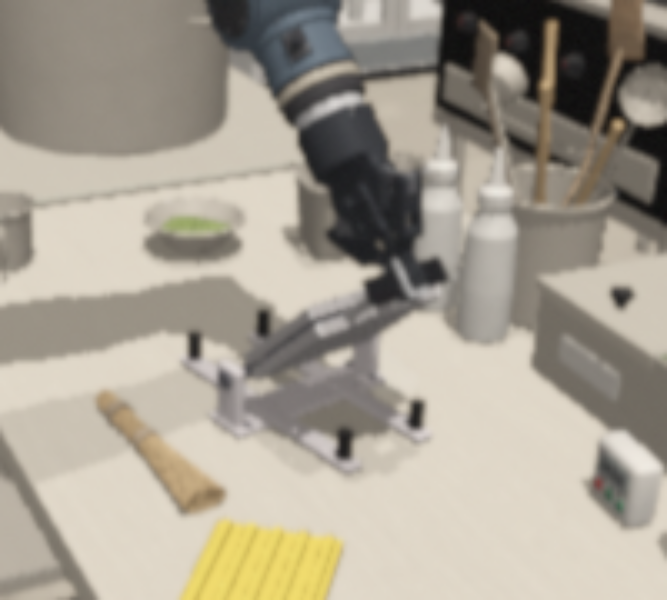

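The closed pair is lifted to about 45° and the cover is lying on the tray (crop ~(330,330)). The outward shift stopped on force, so I'll check the grip force before releasing.

Run:
```python
from h import *
th=44
print(env.current_grasp_force(),np.round(env.current_ft_force(),1),env.current_gripper_width())
env.clamp(20); env.dwell(.2); print(env.current_grasp_force())
P,O=gripA(th); l,n=[Rc()@v for v in tray(th)]
for k in (3,6,9,12):
    r=env.movel(P+.001*k*l,max_speed=.03,max_force=75)
    print(k,r,(env.current_tcp_pos()-P)@l,np.round(env.current_ft_force(),1),env.current_gripper_width(),env.current_grasp_force())
    if r: break
print(env.current_clock())
```

```text
68.81580948829651 [ 5.3 -0.4 -6.7] 0.007315832101868093
68.73851537704468
3 False -0.0002780986087135033 [  4.6   9.1 -15.4] 0.006953893077336735 68.85923266410828
6 False -0.00027520206944831564 [  4.5  20.1 -23.2] 0.007229561577708312 69.2633718252182
9 False -0.00025409664200401905 [  4.6  31.5 -33.3] 0.007072027024715038 70.33269882202148
12 False -0.00021181760952649785 [  5.2  41.2 -42.8] 0.006925208592992346 72.32287617422116
17.7
```

The arm is compliant, at about 5 N/mm. With the target preloaded outward, the hand will move out by itself as it opens, so I'll open now, back off and push the pair over.

Run:
```python
from h import *
th=44
P,O=gripA(th); l,n=[Rc()@v for v in tray(th)]
env.movel(P+.015*l,max_speed=.03)
env.open_gripper(); print((env.current_tcp_pos()-P)@l,np.round(env.current_ft_force(),1),env.current_gripper_width())
env.movel(P+.018*l+.09*n,max_speed=.2)
env.movel(P+.06*l+.10*n+[0,0,.06],ori(down(-20),Rc().T@O[:,1]-0*n) if 0 else None,max_speed=.25)
print(np.round(env.current_ft_force(),1),env.current_clock())
def push(th,s,r=.132,off=.0165):
    l,n=tray(th); return W(AX+r*l-off*n),ori(down(45-(th-90)/2 if th>90 else 45+(90-th)*.5),s*X)
for s in(1,-1):
    print([ (lambda q: None if q is None else np.round(q).tolist())(env.inverse_kinematics(*push(t,s))) for t in (44,70,100,140,180)])
p=env.camera('top')
for q in ("tray_bar","cover_edge"):
    for d in env.mark_of(q,p)[:1]: print(q,round(d['conf'],2),'cradle frame',(Rc().T@(d['at']-np.array(G['o']))).round(4))
print(np.round(env.current_q()))
```

```text
0.015421970849339453 [ 0.4  0.  -0. ] 0.0855663645516153Traceback (most recent call last):
  File "<stdin>", line 6, in <module>
rig.MotionError: the arm cannot follow that straight line within its joint ranges
```

Run:
```python
from h import *
from scipy.spatial.transform import Rotation as Ro
P,O=gripA(44); l,n=[Rc()@v for v in tray(44)]
print(np.round(env.current_q(),1))
for a in (0,-6,6,-12,12):
    try:
        env.movel(P+.018*l+.09*n,O@Ro.from_euler('z',a,degrees=True).as_matrix(),max_speed=.15); print('ok',a); break
    except env.MotionError: pass
print(np.round(env.current_q(),1),np.round(env.current_ft_force(),1),env.current_clock())
def push(th,s,r=.132,off=.0165):
    l,n=tray(th); return W(AX+r*l-off*n),ori(down(45-(th-90)/2),s*X)
for s in(1,-1):
    print([ (lambda q: None if q is None else np.round(q).tolist())(env.inverse_kinematics(*push(t,s))) for t in (44,70,100,140,180)])
p=env.camera('top')
for q in ("tray_bar","cover_edge"):
    for d in env.mark_of(q,p)[:1]: print(q,round(d['conf'],2),'cradle frame',(Rc().T@(d['at']-np.array(G['o']))).round(4))
```

```text
[  7.   18.7 -13.6  53.5 -42.9 173.5]
ok -6
[ 13.8  17.5  -5.5  69.2 -44.  177.2] [-0.  -0.4 -1.1] 19.4333
[[-30.0, 58.0, 29.0, 119.0, 44.0, 23.0], [-25.0, 44.0, 18.0, 104.0, 41.0, 38.0], [-16.0, 30.0, 6.0, 87.0, 35.0, 56.0], [0.0, 20.0, -7.0, 68.0, 20.0, 78.0], [16.0, 21.0, -15.0, 54.0, 0.0, 94.0]]
[[-30.0, 58.0, 29.0, 119.0, 44.0, -157.0], [-25.0, 44.0, 18.0, 104.0, 41.0, -142.0], [-16.0, 30.0, 6.0, 87.0, 35.0, -124.0], [0.0, 20.0, -7.0, 68.0, 20.0, -102.0], [16.0, 21.0, -15.0, 54.0, 0.0, -86.0]]
tray_bar 0.67 cradle frame [-0.0018 -0.1398  0.1844]
cover_edge 0.91 cradle frame [-0.0032 -0.0885  0.1585]
```

Run:
```python
from h import *
env.reach(*gripR(85,1,.16))
env.reach(*gripR(44,1,.09))
print(env.current_clock(),np.round(env.current_q()))
print(env.movel(*gripR(44,1,.0),max_speed=.12,max_force=10),np.round(env.current_tcp_pos()-gripR(44)[0],4))
env.clamp(50); print(env.current_gripper_width(),env.current_grasp_force(),np.round(env.current_ft_force(),1))
p=env.camera('scene')
cv2.imwrite('pics/s4.png',cv2.resize(cv2.cvtColor(p['frame'][100:280,230:430],cv2.COLOR_RGB2BGR),(667,600)))
print(env.current_clock())
```

```text
23.325 [-31.  47.  40. 118.  32. -53.]
False [0.0004 0.0003 0.0012]
0.025005809961499217 49.35070216655731 [ 0.9 -4.5  0.4]
24.8583
```

View pics/s4.png

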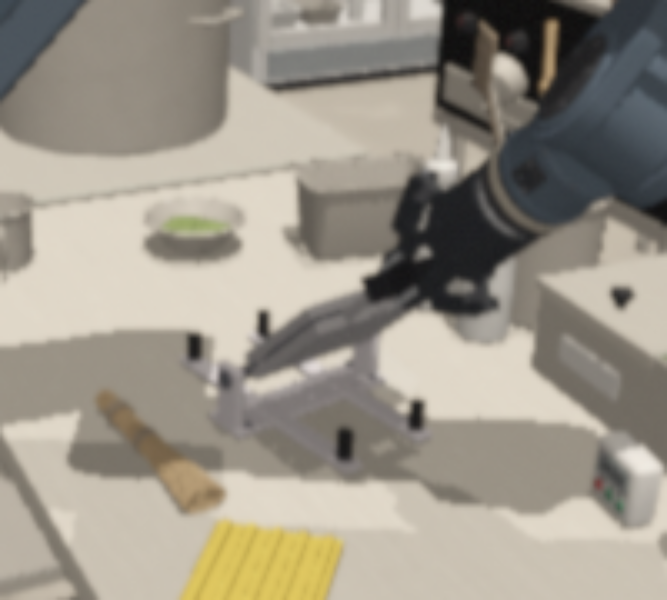

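It now has a clean radial grip on the bar, 25 mm wide. Next I'll turn to 150°, release, and press the back of the tray down.

Run:
```python
from h import *
for th in list(range(54,150,12))+[152]:
    env.movel(*gripR(th),max_speed=.15); f=env.current_ft_force(); print(th,round(float(np.linalg.norm(f)),1),end=' ')
print(env.current_clock(),env.current_gripper_width())
env.open_gripper(); env.movel(*gripR(152,1,.08),max_speed=.2)
env.reach(*gripR(112,1,.12)); env.clamp(20)
def push(th,s=1,r=.132,off=.0165):
    l,n=tray(th); return W(AX+r*l-off*n),ori(down(45-(th-90)/2),s*X)
env.reach(*push(150,off=.07)); env.movel(*push(152,off=.02),max_speed=.15)
for th in (160,170,178): env.movel(*push(th),max_speed=.12); print(th,np.round(env.current_ft_force(),1))
P,O=push(180)
print(env.movel(P-[0,0,.02],O,max_speed=.05,max_force=25),np.round(env.current_tcp_pos(),4),np.round(env.current_ft_force(),1))
env.movel(P-[0,0,.006],max_speed=.05);print(np.round(env.current_tcp_pos(),4),np.round(env.current_ft_force(),1))
env.movel(P+[0,0,.08],max_speed=.2)
print(env.current_clock(),np.round(env.current_q()))
p=env.camera('wrist')
p2=env.camera('scene')
cv2.imwrite('pics/s5.png',np.hstack([cv2.resize(cv2.cvtColor(p2['frame'][120:270,230:380],cv2.COLOR_RGB2BGR),(400,400)),cv2.resize(cv2.cvtColor(p['frame'],cv2.COLOR_RGB2BGR),(400,250)).__class__(0) if 0 else cv2.copyMakeBorder(cv2.resize(cv2.cvtColor(p['frame'],cv2.COLOR_RGB2BGR),(400,250)),0,150,0,0,0)]))
for pp in(p,p2):
  for q in ("tray_bar","cradle"):
    for d in env.mark_of(q,pp)[:1]: print(q,round(d['conf'],2),'cradle frame',(Rc().T@(d['at']-np.array(G['o']))).round(4))
```

```text
54 4.4 66 9.5 78 12.5 90 15.0 102 21.4 114 26.6 126 27.1 138 21.0 152 17.6 28.375 0.024516290864561172
160 [-0.3 -0.6 -0.5]
170 [ 0.1  0.6 -0.4]
178 [ 0.2  1.2 -0.6]
True [0.5224 0.1475 0.0695] [-2.4 -1.1 10. ]
[0.5225 0.1475 0.0692] [-11.   -3.7  37.1]
34.8333 [15. 17. -8. 65.  1. 94.]
tray_bar 0.89 cradle frame [-0.0021  0.1889  0.055 ]
tray_bar 0.88 cradle frame [-0.0029  0.1911  0.0518]
cradle 0.84 cradle frame [ 0.     -0.0011 -0.0015]
```

View pics/s5.png

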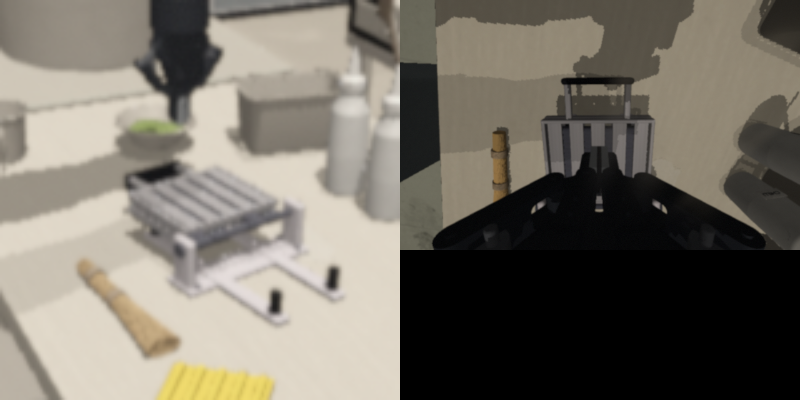

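Both leaves are fully down on the other side: pressed height is 69.5 mm, and the bar is at +190 mm, 55 mm high. Now I'll swing the tray back open, lifting with a perpendicular grip first and then a radial grip past upright.

Run:
```python
from h import *
l,n=[Rc()@v for v in tray(180)]
env.open_gripper()
P,O=gripB(180); env.reach(P+.022*l+[0,0,.09],O)
print(env.movel(P+.022*l,max_speed=.13,max_force=8),np.round(env.current_tcp_pos()-P,3))
env.clamp(20); env.movel(P,max_speed=.08); env.clamp(60); print(env.current_gripper_width(),env.current_grasp_force())
for th in (170,160,150,142):
    env.movel(*gripB(th),max_speed=.12); print(th,np.round(env.current_ft_force(),1))
l,n=[Rc()@v for v in tray(142)]
P,O=gripB(142)
env.movel(P+.015*l,max_speed=.05); env.open_gripper(); print((env.current_tcp_pos()-P)@l,env.current_gripper_width())
env.movel(P+.018*l-.08*n,max_speed=.2)
print(np.round(env.current_q()),env.current_clock())
p=env.camera('scene')
cv2.imwrite('pics/s6.png',cv2.resize(cv2.cvtColor(p['frame'][110:270,230:410],cv2.COLOR_RGB2BGR),(675,600)))
for d in env.mark_of('tray_bar',p)[:1]: print('cradle frame',(Rc().T@(d['at']-np.array(G['o']))).round(4))
```

```text
False [-0.004  0.022  0.001]
0.00693667065158984 61.213581562042236
170 [-0.6  1.2  4.7]
160 [0.7 1.4 5.4]
150 [1.  1.8 6.7]
142 [2.  3.1 7.2]
0.01525721091345778 0.08533706557476108
[ -4.  22.   1.  81.  36. -20.] 42.75
cradle frame [-0.0062  0.15    0.1714]
```

View pics/s6.png

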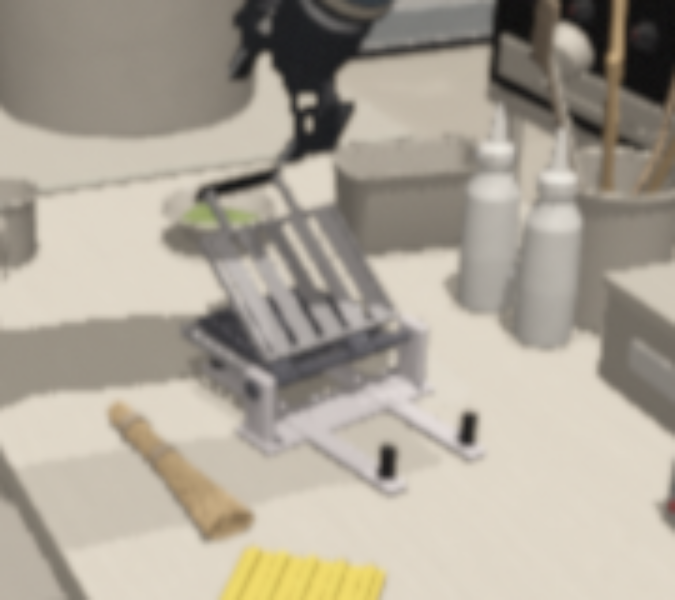

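The tray is at about 142° and the plate stays in the cover. Now the radial grip to go past upright.

Run:
```python
from h import *
env.reach(*gripR(112,1,.14)); env.reach(*gripR(142,1,.08))
print(env.movel(*gripR(142),max_speed=.15,max_force=10))
env.clamp(50); print(env.current_gripper_width(),env.current_grasp_force())
for th in range(130,45,-12):
    env.movel(*gripR(th),max_speed=.15); print(th,round(float(np.linalg.norm(env.current_ft_force())),1),end=' ')
env.open_gripper(); env.movel(*gripR(46,1,.09),max_speed=.2)
env.reach(*gripR(70,1,.2)) 
print(env.current_clock(),np.round(env.current_ft_force(),1))
ps=[env.camera('scene'),env.camera('top')]
cv2.imwrite('pics/s7.png',np.hstack([cv2.resize(cv2.cvtColor(ps[0]['frame'][120:270,230:380],cv2.COLOR_RGB2BGR),(400,400)),cv2.resize(cv2.cvtColor(ps[1]['frame'][140:260,240:360],cv2.COLOR_RGB2BGR),(400,400))]))
for pp in ps:
  for q in ("tray_bar","grill_plate","cover_nest"):
    for d in env.mark_of(q,pp)[:2]: print(q,round(d['conf'],2),'cradle frame',(Rc().T@(d['at']-np.array(G['o']))).round(4))
```

```text
False
0.024837334095456486 49.104278683662415
130 4.6 118 7.5 106 10.9 94 11.8 82 15.1 70 17.0 58 17.0 46 19.5 50.85 [ 0.7 -0.5 -1.3]
tray_bar 0.64 cradle frame [-0.0037 -0.1347  0.1925]
grill_plate 0.77 cradle frame [-0.2116 -0.2148  0.0028]
grill_plate 0.61 cradle frame [0.003  0.0775 0.0706]
cover_nest 0.64 cradle frame [-0.0005  0.077   0.0474]
cover_nest 0.24 cradle frame [-0.0017  0.0019 -0.0039]
tray_bar 0.72 cradle frame [-0.0003 -0.1358  0.192 ]
grill_plate 0.62 cradle frame [-0.0001  0.074   0.0643]
```

View pics/s7.png

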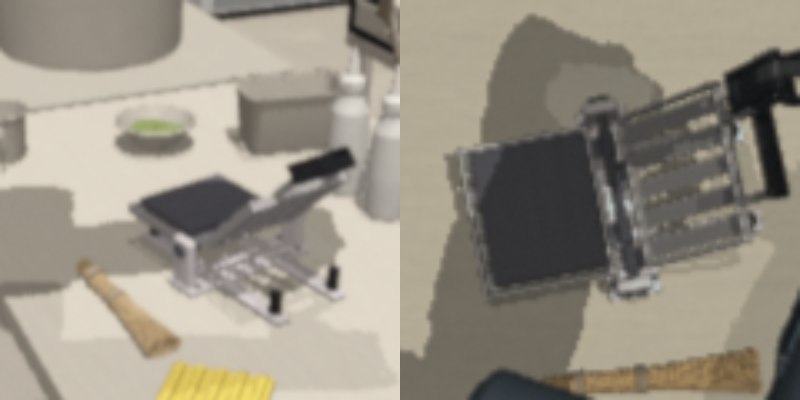

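The plate lies flat side up in the cover (left half ~(200,205), right half ~(535,215)). The tray is open to about 45°, well past upright, and the hand is clear.

```bash
python3 -c "
from rig import env
print(env.sign_off())"
```

```text
the job is handed in; nothing more can be done
None
```

The job is handed in: the plate lies flat side up in the fully lowered cover, the tray is open to about 45° (well past upright), and the robot is clear, at about 51 s on the robot's clock.

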